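# Close up the propagator for germination

### The arm

A 6-joint arm with a two-finger parallel gripper is mounted at the origin on a cart in front of the work surface, level with it; the furniture and walls round the work are solid. World frame = base frame: x ahead of the robot, y to its left, z up, the work surface at z = 0. Lengths are in m, angles in rad, forces in N, time in s.
With the tool pointing down it reaches from about 0.35 to 0.85 m from the base axis. Payload 8.1 kg.
Tool frame: the origin (TCP) lies midway between the tips of the shut fingers; the grasp point (between the pads) lies r.grip_depth behind it (r.grip_depth is the distance from the TCP to the grasp point, in m); z points along the fingers, y is the line along which they close (so a half turn about z gives the same grasp; the last joint's range is limited). The gripper opens to 85 mm and grips with 20 to 120 N. Pads are 22 mm wide; open, the fingers measure 114 mm over their backs; the gripper's body (76 mm by 85 mm) begins 54 mm behind the grasp point. The pads swing forward as they close: fully open they stand 13 mm farther back than shut.
Start: joints at [1.261, 0.13, 1.488, -0, 1.523, -0.085], TCP at [0.134, 0.585, 0.231] pointing down, gripper open.
Joint ranges: [-2.96, 2.96], [-0.89, 2.26], [0.02, 2.5], [-1.34, 4.48], [0, 2.73], [-2.66, 2.66]. Speed limits (rad/s): [2.39, 2.39, 2.79, 3.14, 3.14, 3.14].

### API

Orientations are given as a unit quaternion [x, y, z, w].
In Python, from station import r gives the robot as it stands.
- The arm moves only by the shell command python3 inch.py 'ROWS'. ROWS is a JSON object with one list for each field, all of the same length, 1 to 12, a row being the entries at one place: wx, wy, wz (a rotation vector in rad), sx, sy, sz (the shift in m), jaw (the finger opening in m); each row shifts and turns the commanded pose from where the row before left it, along the tool's axes as they then stand; what a row does not reach is not made up. A row lasts 1/10 s, in which the tool goes at most 0.05 m and 0.15 rad, less where a joint would pass 70% of its speed; a pose out of reach is approached as far as the arm can. The fingers move at their own pace and stop on an object; the grip force is fixed at half the most. Time passes only in rows, so rows that do not move let the fingers close. It prints the time, the measured TCP pose, the force, the opening and the grip force at its end. Input that does not fit is refused with a message, and nothing moves.
- r.get_state(): the state, without advancing time (a new reading comes with each control period).
- r.get_image(name): name is "scene" or "top" or "wrist"; returns a dict with "frame" (420x560x3 uint8, blue, green, red), "fx", "fy", "cx", "cy" (pixels), "R" (3x3) and "t" (3): a world point X has camera coordinates R X + t. Camera axes: x right, y down, z forward; pixel columns grow to the right and rows downward; lengths in m; the calibration is good to about 2 mm. A picture is of the moment at which its call begins. There is no depth.
- r.hand_in(): hands the job in; it is judged then, once.
The state is a dict: "t": time; "joints": joint angles; "dq": joint speeds; "effort": joint torques, N m; "position": TCP position; "tcp_rot": TCP orientation; "force": force on the tool from outside, world axes, zero at the start; "ft_torque": the same for the moment, N m; "grip_width": finger opening in m; "finger_force": force on a finger pad.
Only numpy, scipy, OpenCV 4.12 (cv2) and the standard library are available. Lean on these libraries where they do the work, as an engineer would, in place of code of your own. Each camera call takes 0.05 s, during which the arm holds its last target. There are 200 camera calls.

### The job

The seed tray under the clear dome has just been sown: push both green vent slides on top of the dome fully shut, and press the red rocker switch on the heat-mat controller to on (its half nearest you pressed down). Do not lift the dome or shove the tray out of place, leave the temperature dial as it is set, and do not disturb the tamper, the dibber or the mug.

Things in the scene. Friction and masses are not known exactly. Their poses are not given: they have to be found in the camera images.
- seed_tray: dark green half seed tray full of compost, 219x209x76 mm, 1.8 kg, standing loose on a black heat mat 4 mm thick. Origin: centre of its underside, z up
- dome: clear plastic propagator dome resting loose on the tray rim, 231x221 mm, 0.4 kg. Origin: centre, level with the tray rim. Flat top (164x154 mm) 98.5 mm above it, with two vent openings centred at (30, 42) and (-30, -42) mm in the dome's x, y and dark green rails along x, 6 mm proud. Dome x points away from the robot, y to its left, within 0.35 rad
- vent_left (a joint): slide of the left vent (dome y = +42 mm): m it still stands open, 0 fully shut against its end stop, at most 0.045. It shuts towards the dome's +x, along it. Dry friction about 1.2 N: it stays where it is left
- vent_left_tab (a point): top centre of the left slide's upright thumb tab, which is 8 mm thick along x, 26 mm wide along y and rises from the slide's plate (3.5 mm above the dome's flat top) to this point, 20 mm above the flat top. It moves with the slide; shut, it is at (10, 42) mm in the dome's x, y
- vent_right (a joint): slide of the right vent (dome y = -42 mm): m it still stands open, 0 fully shut, at most 0.045. It is the left one turned half round: it shuts towards the dome's -x. Same friction
- vent_right_tab (a point): top centre of the right slide's thumb tab, same sizes; shut, it is at (-10, -42) mm in the dome's x, y
- mat_controller_rocker (a joint): red rocker switch on the sloping near end of the grey controller box (right of the mat, fixed): rad, -0.157 off (far half down), +0.157 on (near half, towards the robot, down). Stays where it is left; a few N on the near half turns it
- switch_near_half (a point): upper face of the rocker at its near edge, 7 mm nearer the robot than its pivot, which runs along world y. The rocker is 13 mm long (x), 21 mm wide (y) and stands 6 to 8 mm proud of the housing; this edge travels about 2 mm. Press straight down (2 to 3 N) with the fingertip over this edge or a little nearer the robot, so that it does not bear on the far half
- mat_controller_dial (a joint): black temperature dial, 38 mm across, its top 17 mm above and its centre 44 mm beyond the rocker (world +x): rad, must stay as set
- dial_edge (a point): point on the dial's upper rim, 18 mm from its axis; shows whether it was turned
- tamper: wooden compost tamper with a knob, 150x85x67 mm, loose, left of the mat. Origin: centre of its underside
- dibber: wooden dibber, 197x28x28 mm, lying loose beyond the mat. Origin: centre of its underside
- mug: white mug with coffee, 94 mm high, loose, near the controller on the robot's side. Origin: on its underside, midway between the handle's outside and the oppopoint wall

How it is judged:
By the outcome, as a careful person would: the job done as asked, in the order asked, and still so for the second after the job is handed in, with the robot touching nothing.
It also fails if it takes over 64 s, if anything falls off the work surface, if the arm or the gripper's body presses on something with over 40 N, if the wrist force passes 120 N, or if a joint passes its speed limit or range.

## Working session

There is one attempt and no reset: what is moved stays moved. The work goes in short steps, Python scripts to look and compute and a shell command to move; the robot and the scene stay as the last step left them, time stands still between calls to the robot, and variables do not carry over. Pictures are saved under pics/ and viewed, at most 10 in all, crops included, and the job is handed in when it is done.

```bash
ls; mkdir -p pics
python3 - <<'E'
from station import r
import cv2,pickle
d={}
for n in("scene","top"):
    i=r.get_image(n);d[n]=i;cv2.imwrite(f"pics/{n}0.png",i["frame"])
    print(n,i["fx"],i["cx"],i["cy"],(-i["R"].T@i["t"]).round(3))
pickle.dump(d,open("im0.pkl","wb"))
s=r.get_state();print(s["t"],s["position"],s["tcp_rot"],s["grip_width"],r.grip_depth)
E
```

```text
inch.py
pics
station.py
scene 507.8546697287394 282.22695955379197 215.62783636157886 [ 0.186 -0.917  1.032]
top 514.1564639645597 283.0351573946159 207.48954586577446 [0.317 0.052 1.657]
0.1 [0.13355775 0.58442362 0.23033006] [ 1.12150659e-01  9.93690850e-01 -8.38203120e-04 -1.47206262e-04] 0.08534117378990265 0.0187
```

View pics/scene0.png

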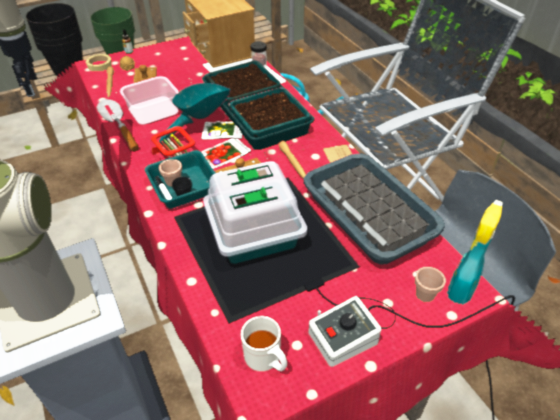

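View pics/top0.png

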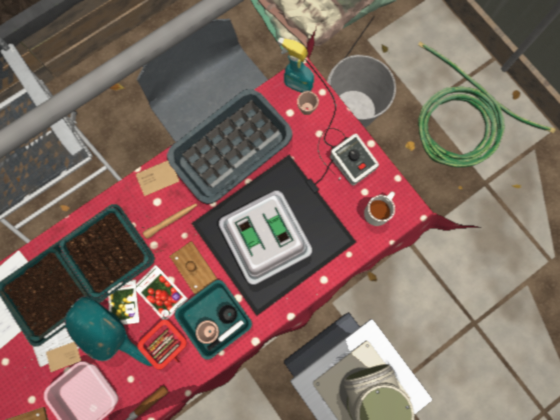

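The scene view shows the dome at about (252,205), the controller at (345,328) and the mug at (262,345). In the top view the dome is at (266,235), the controller at (353,158) and the mug at (380,208). I'll enlarge these areas.

Run:
```python
import pickle,cv2,numpy as np
d=pickle.load(open("im0.pkl","rb"))
def c(n,x,y,w,h,s): return cv2.resize(d[n]["frame"][y:y+h,x:x+w],None,fx=s,fy=s,interpolation=cv2.INTER_CUBIC)
a=np.hstack([c("scene",215,155,80,60,5),c("top",225,195,80,60,5)])
b=np.hstack([c("scene",310,295,80,60,5),c("top",320,130,80,60,5)])
m=np.vstack([a,b])
cv2.imwrite("pics/crop0.png",m)
```

```text
(no output)
```

View pics/crop0.png

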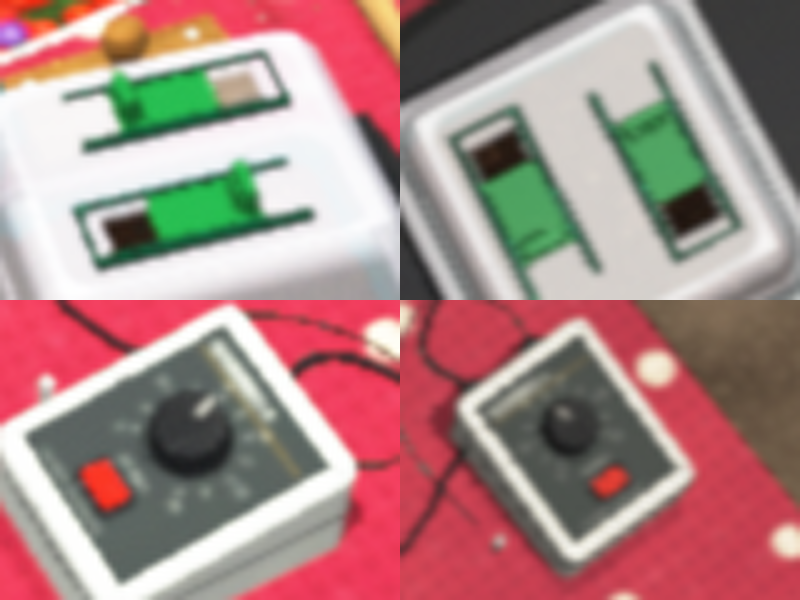

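The crops show both slides part open: the left tab at about (239,171) in scene and (254,243) in top, the right tab at about (263,189) in scene and (274,221) in top. The rocker is at (236,392) in scene, inset (105,485), and (362,166) in top. I'll triangulate these.

```bash
cat > h.py <<'E'
import numpy as np,cv2,pickle
def tri(ims,pts):
    A=[]
    for i,(u,v) in zip(ims,pts):
        P=np.hstack([i["R"],np.reshape(i["t"],(3,1))]);a=(u-i["cx"])/i["fx"];b=(v-i["cy"])/i["fy"]
        A+=[a*P[2]-P[0],b*P[2]-P[1]]
    X=np.linalg.svd(np.array(A))[2][-1];return X[:3]/X[3]
def proj(i,X):
    c=np.asarray(X)@np.asarray(i["R"]).T+np.ravel(i["t"]);return np.c_[c[:,0]/c[:,2]*i["fx"]+i["cx"],c[:,1]/c[:,2]*i["fy"]+i["cy"]]
E
python3 - <<'E'
from h import *
d=pickle.load(open("im0.pkl","rb"));S,T=d["scene"],d["top"]
P={"Lc+":((265,57),(55,142)),"Lc-":((288,100),(118,108)),"Rc+":((78,210),(277,260)),"Rc-":((98,265),(340,228)),
"Lo+":((65,97),(125,290)),"Lo-":((85,147),(198,270)),"Ro+":((285,162),(193,97)),"Ro-":((312,214),(256,65)),"Ltab":((122,82),(145,240)),"Rtab":((240,170),(247,130))}
for k,(a,b) in P.items(): print(k,tri([S,T],[(215+a[0]/5,155+a[1]/5),(225+b[0]/5,195+b[1]/5)]).round(4))
Q={"rock":((105,186),(209,182)),"rocknear":((93,193),(219,189)),"dial":((190,125),(170,127))}
for k,(a,b) in Q.items(): print(k,tri([S,T],[(310+a[0]/5,295+a[1]/5),(320+b[0]/5,130+b[1]/5)]).round(4))
print("mug",tri([S,T],[(262,332),(379,208)]))
E
```

```text
Lc+ [0.6162 0.0144 0.1751]
Lc- [ 0.6097 -0.0268  0.1797]
Rc+ [ 0.483  -0.0495  0.1768]
Rc- [ 0.4763 -0.0899  0.1773]
Lo+ [0.516  0.0327 0.1757]
Lo- [ 0.5047 -0.009   0.1773]
Ro+ [ 0.589  -0.0661  0.1775]
Ro- [ 0.5829 -0.1071  0.1786]
Ltab [0.5337 0.0063 0.1972]
Rtab [ 0.5547 -0.0793  0.1961]
rock [ 0.553  -0.4259  0.0502]
rocknear [ 0.5454 -0.4277  0.0525]
dial [ 0.5958 -0.4242  0.0653]
mug [ 0.40956787 -0.37562825  0.08611622]
```

```bash
python3 inch.py '{"wx": [0,0,0,0,0,0,0,0,0,0,0,0],"wy": [0,0,0,0,0,0,0,0,0,0,0,0],"wz": [-0.05,0,0,0,0,0,0,0,0,0,0,0],"sx": [0,-0.02,-0.03,-0.03,-0.03,-0.03,-0.03,-0.03,-0.03,-0.03,-0.03,-0.03],"sy": [0,-0.02,-0.03,-0.032,-0.032,-0.032,-0.032,-0.032,-0.032,-0.032,-0.032,-0.032],"sz": [-0.04,-0.03,0,0,0,0,0,0,0,0,0,0],"jaw": [0,0,0,0,0,0,0,0,0,0,0,0]}'
python3 inch.py '{"wx": [0,0,0,0,0,0],"wy": [0,0,0,0,0,0],"wz": [0,0,0,0,0,0],"sx": [-0.03,-0.03,-0.03,-0.02,0,0],"sy": [-0.032,-0.032,-0.032,-0.02,0,0],"sz": [0,0,0,0,0,0],"jaw": [0,0,0,0,0,0]}'
```

```text
t: 1.3
position: [0.3905, 0.1947, 0.3011]
tcp_rot: [0.087, 0.996, -0.0, -0.0]
force: [-0.0, 0.2, -0.2]
grip_width: -0.0
finger_force: 0.0
t: 1.9
position: [0.478, 0.0628, 0.3007]
tcp_rot: [0.088, 0.996, 0.0, -0.001]
force: [-0.1, 0.3, -0.5]
grip_width: 0.0001
finger_force: 0.0
```

Run:
```python
from station import r
from h import *
i=r.get_image("wrist");pickle.dump(i,open("w1.pkl","wb"))
cv2.imwrite("pics/w1.png",i["frame"]);print(i["fx"],(-i["R"].T@i["t"]).round(3))
```

```text
355.81727974788146 [0.411 0.075 0.443]
```

View pics/w1.png

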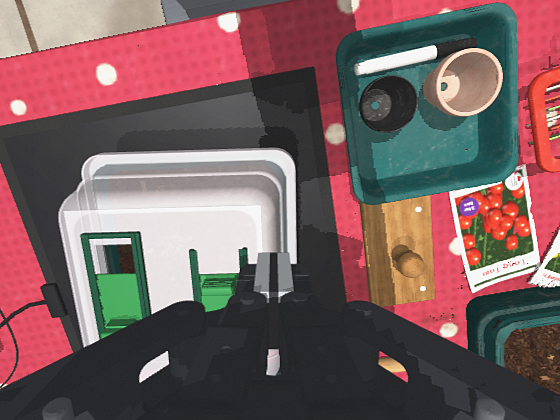

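The wrist view shows the closed fingertips at (273,270), the right vent's closed end at (82,235) to (145,232), the left rails' open ends at (191,250) and (243,249), and the left tab at about (217,285). I'll check the model against these.

Run:
```python
from h import *
i=pickle.load(open("w1.pkl","rb"));d=pickle.load(open("im0.pkl","rb"))
X=[[.483,-.0495,.177],[.4763,-.0899,.177],[.516,.0327,.177],[.5047,-.009,.177],[.5337,.0063,.197],[.478,.0628,.3007]]
print(proj(i,X).round(0))
print("Rc+",tri([d["scene"],d["top"],i],[(215+78/5,155+42),(225+277/5,195+52),(145,232)]).round(4))
# ray at z=.1805 for wrist points
for p in [(82,235),(145,232),(191,250),(243,249)]:
    v=np.array(i["R"]).T@[(p[0]-i["cx"])/i["fx"],(p[1]-i["cy"])/i["fy"],1];c=-np.array(i["R"]).T@np.ravel(i["t"])
    for z in(.177,.1845): print(p,z,(c+v*(z-c[2])/v[2]).round(4))
f=i["frame"][220:330,160:300];cv2.imwrite("pics/w1c.png",cv2.resize(f,None,fx=4,fy=4,interpolation=cv2.INTER_CUBIC))
```

```text
[[135. 232.]
 [ 83. 232.]
 [245. 253.]
 [191. 249.]
 [213. 290.]
 [273. 272.]]
Rc+ [ 0.4847 -0.0462  0.1721]
(82, 235) 0.177 [ 0.4782 -0.0913  0.177 ]
(82, 235) 0.1845 [ 0.4763 -0.0866  0.1845]
(145, 232) 0.177 [ 0.4845 -0.0414  0.177 ]
(145, 232) 0.1845 [ 0.4825 -0.0381  0.1845]
(191, 250) 0.177 [ 0.5058 -0.0092  0.177 ]
(191, 250) 0.1845 [ 0.5031 -0.0068  0.1845]
(243, 249) 0.177 [0.5123 0.0321 0.177 ]
(243, 249) 0.1845 [0.5094 0.0333 0.1845]
```

View pics/w1c.png

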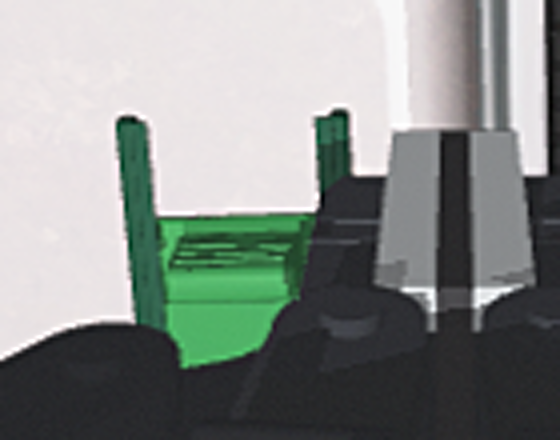

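The crop shows the tab's ribbed near face and its top at about (217,291) in full-frame pixels. The model predicted (213,290), so they agree. I'll descend behind the left tab.

```bash
python3 inch.py '{"wx": [0,0,0,0,0,0,0,0,0],"wy": [0,0,0,0,0,0,0,0,0],"wz": [0,0,0,0,0,0,0,0,0],"sx": [-0.02,-0.022,0,0,0,0,0,0,0],"sy": [-0.023,-0.023,0,0,0,0,0,0,0],"sz": [0,0.01,0.03,0.03,0.02,0.013,0.01,0,0],"jaw": [0,0,0,0,0,0,0,0,0]}'
```

```text
t: 2.85
position: [0.512, 0.0108, 0.1893]
tcp_rot: [0.087, 0.996, 0.0, 0.001]
force: [0.4, -0.5, 0.6]
grip_width: 0.0
finger_force: 0.0
```

```bash
python3 inch.py '{"wx": [0,0,0,0,0,0,0,0],"wy": [0,0,0,0,0,0,0,0],"wz": [0,0,0,0,0,0,0,0],"sx": [-0.004,-0.004,-0.004,-0.004,-0.004,-0.004,-0.004,0],"sy": [0,0,0,0,0,0,0,0],"sz": [0,0,0,0,0,0,0,0],"jaw": [0,0,0,0,0,0,0,0]}'; python3 inch.py '{"wx": [0,0,0],"wy": [0,0,0],"wz": [0,0,0],"sx": [-0.002,-0.002,0],"sy": [0,0,0],"sz": [0,0,0],"jaw": [0,0,0]}'; python3 inch.py '{"wx": [0,0,0],"wy": [0,0,0],"wz": [0,0,0],"sx": [-0.001,-0.001,0],"sy": [0,0,0],"sz": [0,0,0],"jaw": [0,0,0]}'
```

```text
t: 3.65
position: [0.5396, 0.0054, 0.1882]
tcp_rot: [0.087, 0.996, -0.0, 0.0]
force: [-0.3, -0.1, 0.7]
grip_width: 0.0002
finger_force: 0.0
t: 3.95
position: [0.5432, 0.0049, 0.1882]
tcp_rot: [0.087, 0.996, -0.0, -0.0]
force: [-0.9, 1.1, -0.7]
grip_width: 0.0003
finger_force: 0.1
t: 4.25
position: [0.5451, 0.0045, 0.1882]
tcp_rot: [0.087, 0.996, 0.0, -0.0]
force: [-0.3, 0.9, -0.5]
grip_width: 0.0002
finger_force: 0.4
```

Run:
```python
from station import r
from h import *
f=[]
for n,(x,y) in {"scene":(215,155),"top":(225,195)}.items():
    i=r.get_image(n);pickle.dump(i,open(n+"2.pkl","wb"));f.append(cv2.resize(i["frame"][y:y+60,x:x+80],None,fx=5,fy=5,interpolation=cv2.INTER_CUBIC))
cv2.imwrite("pics/c2.png",np.hstack(f))
```

```text
(no output)
```

View pics/c2.png

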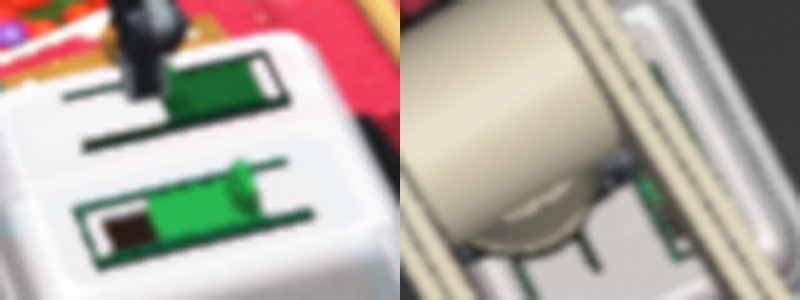

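The scene crop shows the left slide covering its opening, with only a thin white gap before the closed end at (262,80). I'll creep forward and watch the force.

```bash
for k in 1; do python3 inch.py '{"wx": [0,0,0],"wy": [0,0,0],"wz": [0,0,0],"sx": [-0.001,-0.001,0],"sy": [0,0,0],"sz": [0,0,0],"jaw": [0,0,0]}'; done; python3 inch.py '{"wx": [0,0],"wy": [0,0],"wz": [0,0],"sx": [-0.001,0],"sy": [0,0],"sz": [0,0],"jaw": [0,0]}'
```

```text
t: 4.65
position: [0.5471, 0.0042, 0.1883]
tcp_rot: [0.087, 0.996, 0.0, 0.0]
force: [-0.8, 1.2, -0.5]
grip_width: -0.0001
finger_force: 0.4
t: 4.85
position: [0.5481, 0.004, 0.1883]
tcp_rot: [0.087, 0.996, 0.0, 0.0]
force: [-0.8, 0.6, 0.5]
grip_width: 0.0001
finger_force: 0.4
```

```bash
python3 inch.py '{"wx": [0,0],"wy": [0,0],"wz": [0,0],"sx": [-0.001,0],"sy": [0,0],"sz": [0,0],"jaw": [0,0]}'
```

```text
t: 5.05
position: [0.5491, 0.0038, 0.1883]
tcp_rot: [0.087, 0.996, 0.0, 0.0]
force: [-0.5, 0.3, 0.2]
grip_width: -0.0002
finger_force: 0.4
```

```bash
python3 inch.py '{"wx": [0,0],"wy": [0,0],"wz": [0,0],"sx": [-0.001,0],"sy": [0,0],"sz": [0,0],"jaw": [0,0]}'
```

```text
t: 5.25
position: [0.55, 0.0037, 0.1883]
tcp_rot: [0.087, 0.996, 0.0, -0.0]
force: [-1.5, 0.3, -0.1]
grip_width: -0.0002
finger_force: 0.8
```

```bash
python3 inch.py '{"wx": [0,0],"wy": [0,0],"wz": [0,0],"sx": [-0.0007,0],"sy": [0,0],"sz": [0,0],"jaw": [0,0]}'
```

```text
t: 5.45
position: [0.5506, 0.0035, 0.1883]
tcp_rot: [0.087, 0.996, -0.0, -0.0]
force: [-2.8, 1.1, 0.4]
grip_width: 0.0001
finger_force: 1.4
```

```bash
python3 inch.py '{"wx": [0,0],"wy": [0,0],"wz": [0,0],"sx": [-0.0007,0],"sy": [0,0],"sz": [0,0],"jaw": [0,0]}'
```

```text
t: 5.65
position: [0.5514, 0.0034, 0.1883]
tcp_rot: [0.087, 0.996, -0.0, -0.0]
force: [-2.8, 0.9, -0.5]
grip_width: 0.0002
finger_force: 1.3
```

```bash
python3 inch.py '{"wx": [0,0,0,0,0,0,0,0,0,0,0,0],"wy": [0,0,0,0,0,0,0,0,0,0,0,0],"wz": [0,0,0,0,0,0,0,0,0,0,0,0],"sx": [0.01,0.01,0,0,-0.02,-0.02,-0.022,0,0,0,0,0],"sy": [0,0,0,0,-0.022,-0.03,-0.03,0,0,0,0,0],"sz": [0,0,-0.03,-0.03,0,0,0,0.02,0.02,0.02,0,0],"jaw": [0,0,0,0,0,0,0,0,0,0,0,0]}'
python3 - <<'E'
from station import r
from h import *
f=[]
i=r.get_image("scene");pickle.dump(i,open("scene3.pkl","wb"))
d=pickle.load(open("im0.pkl","rb"))["scene"]["frame"]
for g in (d,i["frame"]): f.append(cv2.resize(g[150:230,210:290],None,fx=5,fy=5,interpolation=cv2.INTER_CUBIC))
cv2.imwrite("pics/c3.png",np.hstack(f))
E
```

```text
t: 6.85
position: [0.578, -0.0845, 0.1887]
tcp_rot: [0.087, 0.996, -0.0, -0.0]
force: [0.4, -1.2, 0.3]
grip_width: -0.0002
finger_force: 0.0
```

View pics/c3.png

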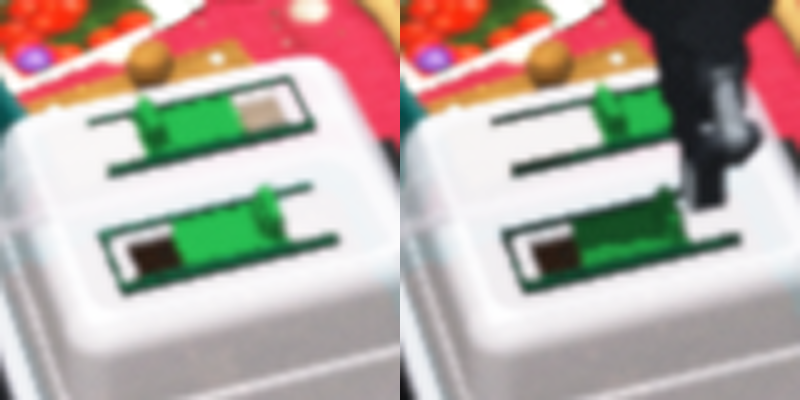

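The scene crop, before and after, shows the left tab moved by about 61 crop px, or 31 mm, so it is shut. The dome is practically in place. The finger stands beyond the right tab at (700,190).

```bash
python3 inch.py '{"wx": [0,0,0,0,0,0,0,0,0],"wy": [0,0,0,0,0,0,0,0,0],"wz": [0,0,0,0,0,0,0,0,0],"sx": [0.004,0.004,0.004,0.004,0.004,0.004,0.003,0.002,0],"sy": [0,0,0,0,0,0,0,0,0],"sz": [0,0,0,0,0,0,0,0,0],"jaw": [0,0,0,0,0,0,0,0,0]}'; python3 inch.py '{"wx": [0,0,0],"wy": [0,0,0],"wz": [0,0,0],"sx": [0.001,0.001,0],"sy": [0,0,0],"sz": [0,0,0],"jaw": [0,0,0]}'
```

```text
t: 7.8
position: [0.5495, -0.0795, 0.1882]
tcp_rot: [0.087, 0.996, 0.0, -0.0]
force: [-0.1, -1.3, 0.8]
grip_width: 0.0003
finger_force: 0.0
t: 8.1
position: [0.5479, -0.0792, 0.1882]
tcp_rot: [0.087, 0.996, 0.0, -0.0]
force: [1.3, -0.3, 0.2]
grip_width: 0.0
finger_force: 0.8
```

```bash
python3 inch.py '{"wx": [0,0],"wy": [0,0],"wz": [0,0],"sx": [0.001,0],"sy": [0,0],"sz": [0,0],"jaw": [0,0]}'
```

```text
t: 8.3
position: [0.5469, -0.079, 0.1882]
tcp_rot: [0.087, 0.996, 0.0, -0.0]
force: [1.7, 0.2, -0.1]
grip_width: -0.0002
finger_force: 0.8
```

```bash
python3 inch.py '{"wx": [0,0],"wy": [0,0],"wz": [0,0],"sx": [0.001,0],"sy": [0,0],"sz": [0,0],"jaw": [0,0]}'
```

```text
t: 8.5
position: [0.5462, -0.0789, 0.1883]
tcp_rot: [0.087, 0.996, -0.0, 0.0]
force: [4.6, -1.5, -1.0]
grip_width: 0.0001
finger_force: 2.0
```

```bash
python3 inch.py '{"wx": [0,0],"wy": [0,0],"wz": [0,0],"sx": [0.0007,0],"sy": [0,0],"sz": [0,0],"jaw": [0,0]}'
```

```text
t: 8.7
position: [0.5459, -0.0789, 0.1885]
tcp_rot: [0.087, 0.996, -0.0, 0.001]
force: [5.7, -0.7, -2.2]
grip_width: -0.0002
finger_force: 3.0
```

```bash
python3 inch.py '{"wx": [0,0,0,0,0,0,0,0,0,0,0,0],"wy": [0,0,0,0,0,0,0,0,0,0,0,0],"wz": [0,0,0,-0.0875,-0.0875,0,0,0,0,0,0,0],"sx": [-0.015,0,0,0,0,0,0,0.01,0.01,0,0,0],"sy": [0,0,0,0,-0.02,-0.04,-0.04,-0.04,-0.04,-0.04,-0.04,-0.04],"sz": [0,-0.03,-0.03,0,0,0,0,0,0,0,0,0],"jaw": [0,0,0,0,0,0,0,0,0,0,0,0]}'; python3 inch.py '{"wx": [0,0,0,0,0],"wy": [0,0,0,0,0],"wz": [0,0,0,0,0],"sx": [0,0,0,0,0],"sy": [-0.03,-0.015,0,0,0],"sz": [0.02,0.03,0.03,0,0],"jaw": [0,0,0,0,0]}'
python3 - <<'E'
from station import r
from h import *
i=r.get_image("scene");t=r.get_image("top");w=r.get_image("wrist");pickle.dump((i,t,w),open("p4.pkl","wb"))
R=lambda g,s:cv2.resize(g,None,fx=s,fy=s,interpolation=cv2.INTER_CUBIC)
a=np.hstack([R(i["frame"][155:215,215:295],5),R(t["frame"][195:255,225:305],5)])
b=np.hstack([R(w["frame"][:,:],300/420)[:, :400],R(i["frame"][290:365,300:400],4)])
cv2.imwrite("pics/c4.png",np.vstack([a,b]))
E
```

```text
t: 9.9
position: [0.5376, -0.3826, 0.2481]
tcp_rot: [-0.0, 1.0, 0.0, -0.0]
force: [0.8, 0.2, -0.2]
grip_width: -0.0
finger_force: 0.0
t: 10.4
position: [0.5378, -0.4255, 0.1679]
tcp_rot: [-0.0, 1.0, 0.001, -0.001]
force: [0.2, -0.3, 0.8]
grip_width: -0.0004
finger_force: 0.0
```

View pics/c4.png

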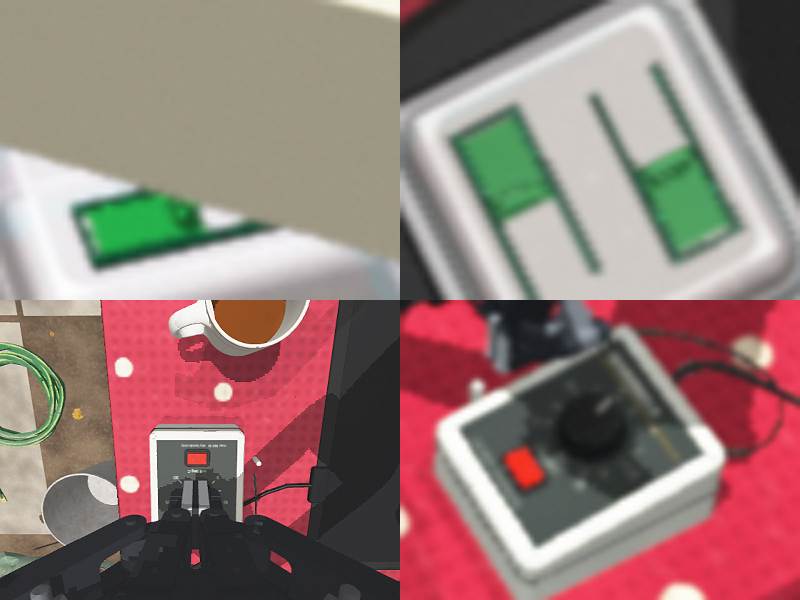

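The top crop shows both slides flush against their closed ends and the dome unmoved. The rocker is visible at (197,458) in the wrist inset. I'll refine its position from red centroids and corners.

Run:
```python
from h import *
i,t,w=pickle.load(open("p4.pkl","rb"));d=pickle.load(open("im0.pkl","rb"))
def red(im,x,y,wd,h):
    g=im["frame"][y:y+h,x:x+wd].astype(int);b,gg,rr=g[...,0],g[...,1],g[...,2]
    m=((rr>170)&(gg<90)&(b<80)&(gg>=b-8)).astype(np.uint8)
    n,l,s,c=cv2.connectedComponentsWithStats(m);k=1+s[1:,4].argmax();return c[k]+[x,y],s[k]+[x,y,0,0,0]
a,b,c=red(i,315,315,30,30),red(d["top"],350,155,25,25),red(w,240,200,70,50)
print(a,b,c)
print(tri([i,d["top"],w],[a[0],b[0],c[0]]),tri([i,w],[a[0],c[0]]))
R=np.array(w["R"]);C=-R.T@np.ravel(w["t"]);s=c[1]
for p in [(s[0],s[1]),(s[0]+s[2],s[1]),(s[0],s[1]+s[3]),(s[0]+s[2],s[1]+s[3])]:
    v=R.T@[(p[0]-.5-w["cx"])/w["fx"],(p[1]-.5-w["cy"])/w["fy"],1];print((C+v*(.052-C[2])/v[2]).round(4))
```

```text
(array([330.64150943, 331.33962264]), array([327, 327,   9,  10,  53])) (array([361.59090909, 165.81818182]), array([359, 164,   6,   5,  22])) (array([275.5       , 222.11578947]), array([262, 215,  27,  15, 380]))
[ 0.5537506  -0.42521365  0.05329864] [ 0.55385261 -0.42487354  0.05245832]
[ 0.5487 -0.4357  0.052 ]
[ 0.5486 -0.415   0.052 ]
[ 0.5608 -0.4358  0.052 ]
[ 0.5608 -0.4148  0.052 ]
```

```bash
python3 inch.py '{"wx": [0,0,0,0,0,0,0],"wy": [0,0,0,0,0,0,0],"wz": [0,0,0,0,0,0,0],"sx": [-0.004,0,0,0,0,0,0],"sy": [0,0,0,0,0,0,0],"sz": [0.03,0.03,0.025,0.015,0.004,0,0],"jaw": [0,0,0,0,0,0,0]}'; python3 inch.py '{"wx": [0,0,0],"wy": [0,0,0],"wz": [0,0,0],"sx": [0,0,0],"sy": [0,0,0],"sz": [0.002,0.002,0],"jaw": [0,0,0]}'
```

```text
t: 11.25
position: [0.5434, -0.4272, 0.0666]
tcp_rot: [-0.0, 1.0, -0.001, 0.001]
force: [0.0, -0.2, 0.0]
grip_width: 0.0001
finger_force: 0.0
t: 11.55
position: [0.5424, -0.4264, 0.0605]
tcp_rot: [-0.0, 1.0, -0.0, 0.0]
force: [-0.3, 0.5, -0.8]
grip_width: -0.0001
finger_force: 0.0
```

```bash
python3 inch.py '{"wx": [0,0,0,0],"wy": [0,0,0,0],"wz": [0,0,0,0],"sx": [0,0,0,0],"sy": [0,0,0,0],"sz": [0.002,0.002,0,0],"jaw": [0,0,0,0]}'; python3 inch.py '{"wx": [0,0,0],"wy": [0,0,0],"wz": [0,0,0],"sx": [0,0,0],"sy": [0,0,0],"sz": [0.001,0,0],"jaw": [0,0,0]}'; python3 inch.py '{"wx": [0,0,0],"wy": [0,0,0],"wz": [0,0,0],"sx": [0,0,0],"sy": [0,0,0],"sz": [0.001,0,0],"jaw": [0,0,0]}'
```

```text
t: 11.95
position: [0.5423, -0.4262, 0.0561]
tcp_rot: [-0.0, 1.0, 0.0, -0.0]
force: [-0.7, -0.1, -0.5]
grip_width: 0.0002
finger_force: 0.0
t: 12.25
position: [0.5424, -0.4263, 0.0553]
tcp_rot: [-0.0, 1.0, 0.0, -0.0]
force: [-0.1, 0.0, 1.0]
grip_width: -0.0002
finger_force: 0.0
t: 12.55
position: [0.5422, -0.4264, 0.0547]
tcp_rot: [-0.0, 1.0, -0.0, -0.0]
force: [-2.4, 1.2, 3.8]
grip_width: 0.0001
finger_force: 2.3
```

```bash
python3 inch.py '{"wx": [0,0,0],"wy": [0,0,0],"wz": [0,0,0],"sx": [0,0,0],"sy": [0,0,0],"sz": [0.0007,0,0],"jaw": [0,0,0]}'
```

```text
t: 12.85
position: [0.5419, -0.4265, 0.0542]
tcp_rot: [-0.0, 1.0, -0.0, -0.0]
force: [-5.8, 1.2, 7.3]
grip_width: -0.0002
finger_force: 3.9
```

```bash
python3 inch.py '{"wx": [0,0,0],"wy": [0,0,0],"wz": [0,0,0],"sx": [0,0,0],"sy": [0,0,0],"sz": [0.0007,0,0],"jaw": [0,0,0]}'
```

```text
t: 13.15
position: [0.5414, -0.4265, 0.0534]
tcp_rot: [0.0, 1.0, 0.0, -0.001]
force: [-8.4, 2.9, 8.9]
grip_width: -0.0001
finger_force: 5.1
```

```bash
python3 inch.py '{"wx": [0,0,0,0,0,0],"wy": [0,0,0,0,0,0],"wz": [0,0,0,0,0,0],"sx": [0,0.005,0,0,0,0],"sy": [0,0,0,0,0,0],"sz": [-0.01,-0.04,-0.04,-0.04,0,0],"jaw": [0,0,0,0,0,0]}'
python3 - <<'E'
from station import r
from h import *
i=r.get_image("scene");w=r.get_image("wrist");pickle.dump((i,w),open("p5.pkl","wb"))
w0=pickle.load(open("p4.pkl","rb"))[2]
R=lambda g,s:cv2.resize(g,None,fx=s,fy=s,interpolation=cv2.INTER_CUBIC)
a=np.hstack([R(i["frame"][300:350,310:360],6),R(w["frame"][170:270,225:325],3)])
cv2.imwrite("pics/c5.png",a)
E
```

```text
t: 13.75
position: [0.5385, -0.4271, 0.1853]
tcp_rot: [-0.0, 1.0, -0.001, 0.002]
force: [0.5, 0.4, 0.5]
grip_width: -0.0004
finger_force: 0.0
```

View pics/c5.png

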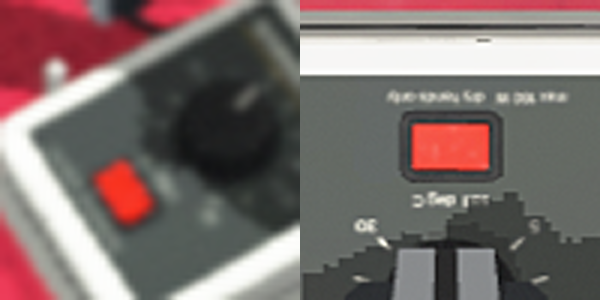

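The crop shows the rocker at (450,147) within its bezel, but its tilt can't be told by eye. I'll compare the red and bezel margins before and after.

Run:
```python
from h import *
i,w=pickle.load(open("p5.pkl","rb"));w0=pickle.load(open("p4.pkl","rb"))[2]
for im,(y0,y1) in((w0,(205,240)),(w,(200,237))):
    g=im["frame"][y0:y1,266:284].mean(1).astype(int);print(y0);print(g[:,2].tolist());print(g[:,1].tolist())
    # predicted pixel rows for near/far edges for the two states, pivot (.5545,-.4252,zp)
    for zp in(.050,.052):
        for q in(-.157,.157):
            c,s=np.cos(q),np.sin(q);X=[[.5545-.0065*c,-.4252,zp-.0065*s],[.5545+.0065*c,-.4252,zp+.0065*s]];p=proj(im,X)[:,1];print(zp,q,p.round(2),np.diff(p).round(2))
```

```text
205
[127, 99, 102, 70, 59, 75, 67, 57, 106, 114, 230, 252, 241, 240, 240, 239, 240, 240, 241, 241, 241, 240, 240, 243, 255, 118, 67, 67, 66, 101, 99, 98, 114, 152, 167]
[130, 104, 108, 74, 58, 74, 67, 68, 69, 31, 60, 90, 80, 77, 76, 76, 77, 79, 79, 79, 78, 76, 75, 75, 74, 51, 75, 69, 68, 107, 104, 104, 116, 153, 168]
0.05 -0.157 [213.44 228.42] [14.98]
0.05 0.157 [212.7  229.27] [16.57]
0.052 -0.157 [214.18 229.25] [15.07]
0.052 0.157 [213.43 230.11] [16.68]
200
[116, 160, 172, 153, 110, 103, 88, 56, 71, 69, 34, 176, 255, 249, 246, 245, 245, 245, 245, 245, 245, 245, 245, 245, 248, 255, 161, 53, 66, 73, 66, 102, 100, 99, 115, 161, 165]
[119, 160, 173, 155, 114, 108, 93, 56, 70, 71, 55, 64, 88, 88, 85, 83, 84, 85, 86, 87, 87, 86, 83, 82, 83, 83, 44, 58, 69, 72, 65, 109, 106, 104, 119, 162, 165]
0.05 -0.157 [211.49 225.9 ] [14.41]
0.05 0.157 [210.8  226.69] [15.89]
0.052 -0.157 [212.18 226.67] [14.49]
0.052 0.157 [211.48 227.47] [15.99]
```

The near wall of the rocker is no longer visible and the face is longer and brighter, so it has turned. I'll probe again: if it is on, contact should now come about 2 mm lower than the first 0.0552.

```bash
python3 inch.py '{"wx": [0,0,0,0,0,0,0],"wy": [0,0,0,0,0,0,0],"wz": [0,0,0,0,0,0,0],"sx": [-0.0055,0,0,0,0,0,0],"sy": [0,0,0,0,0,0,0],"sz": [0.03,0.035,0.03,0.02,0.01,0,0],"jaw": [0,0,0,0,0,0,0]}';python3 inch.py '{"wx": [0,0,0],"wy": [0,0,0],"wz": [0,0,0],"sx": [0,0,0],"sy": [0,0,0],"sz": [0.003,0,0],"jaw": [0,0,0]}'
```

```text
t: 14.55
position: [0.5427, -0.4261, 0.0573]
tcp_rot: [-0.0, 1.0, 0.0, -0.0]
force: [0.9, -0.1, 0.2]
grip_width: -0.0002
finger_force: 0.0
t: 14.85
position: [0.5429, -0.4263, 0.055]
tcp_rot: [-0.0, 1.0, -0.0, 0.0]
force: [-0.7, 0.9, -0.0]
grip_width: -0.0002
finger_force: 0.0
```

```bash
python3 inch.py '{"wx": [0,0,0],"wy": [0,0,0],"wz": [0,0,0],"sx": [-0.001,0,0],"sy": [0,0,0],"sz": [0.0008,0,0],"jaw": [0,0,0]}';python3 inch.py '{"wx": [0,0,0],"wy": [0,0,0],"wz": [0,0,0],"sx": [0,0,0],"sy": [0,0,0],"sz": [0.0008,0,0],"jaw": [0,0,0]}'
```

```text
t: 15.15
position: [0.5439, -0.4265, 0.0544]
tcp_rot: [-0.0, 1.0, -0.0, 0.0]
force: [-1.0, -0.8, 1.5]
grip_width: -0.0003
finger_force: 0.8
t: 15.45
position: [0.544, -0.4266, 0.0542]
tcp_rot: [-0.0, 1.0, -0.0, 0.0]
force: [-2.9, 0.6, 5.2]
grip_width: -0.0002
finger_force: 3.0
```

```bash
python3 inch.py '{"wx": [0,0,0],"wy": [0,0,0],"wz": [0,0,0],"sx": [0,0,0],"sy": [0,0,0],"sz": [0.0005,0,0],"jaw": [0,0,0]}'
```

```text
t: 15.75
position: [0.544, -0.4266, 0.0541]
tcp_rot: [-0.0, 1.0, -0.0, 0.0]
force: [-3.5, 2.1, 8.1]
grip_width: 0.0001
finger_force: 4.4
```

```bash
python3 inch.py '{"wx": [0,0,0,0,0],"wy": [0,0,0,0,0],"wz": [0,0,0,0,0],"sx": [0,0.003,0,0,0],"sy": [0,0,0,0,0],"sz": [-0.004,0,0.003,0,0],"jaw": [0,0,0,0,0]}';python3 inch.py '{"wx": [0,0,0],"wy": [0,0,0],"wz": [0,0,0],"sx": [0,0,0],"sy": [0,0,0],"sz": [0.0006,0,0],"jaw": [0,0,0]}'
```

```text
t: 16.25
position: [0.5408, -0.4263, 0.0535]
tcp_rot: [-0.0, 1.0, 0.0, -0.0]
force: [0.1, -1.3, 1.3]
grip_width: 0.0001
finger_force: 0.5
t: 16.55
position: [0.5408, -0.4264, 0.0534]
tcp_rot: [-0.0, 1.0, -0.0, -0.0]
force: [-1.7, 0.5, 3.3]
grip_width: 0.0002
finger_force: 2.2
```

```bash
python3 inch.py '{"wx": [0,0,0],"wy": [0,0,0],"wz": [0,0,0],"sx": [0,0,0],"sy": [0,0,0],"sz": [0.0005,0,0],"jaw": [0,0,0]}'
```

```text
t: 16.85
position: [0.5409, -0.4265, 0.0533]
tcp_rot: [-0.0, 1.0, -0.0, 0.0]
force: [-3.4, 1.7, 6.3]
grip_width: -0.0
finger_force: 3.6
```

Contact now comes at 0.0535 and is stiff, so the rocker is on its stop. I'll lift clear and take a last look.

```bash
python3 inch.py '{"wx": [0,0,0,0,0,0,0,0,0],"wy": [0,0,0,0,0,0,0,0,0],"wz": [0,0,0,0,0,0,0,0,0],"sx": [0,0,0,0,0.03,0.03,0.03,0,0],"sy": [0,0,0,0,-0.03,-0.03,-0.03,0,0],"sz": [-0.01,-0.04,-0.05,-0.05,-0.04,0,0,0,0],"jaw": [0,0,0,0,0,0,0,0,0]}'
python3 - <<'E'
from station import r
from h import *
i=r.get_image("scene");t=r.get_image("top");d=pickle.load(open("im0.pkl","rb"))
R=lambda g,s:cv2.resize(g,None,fx=s,fy=s,interpolation=cv2.INTER_CUBIC)
f=lambda a,b:np.hstack([R(a[155:215,215:295],5),R(b[185:260,220:320],4)])
cv2.imwrite("pics/c6.png",np.vstack([f(d["scene"]["frame"],d["top"]["frame"]),f(i["frame"],t["frame"])]))
E
```

```text
t: 17.75
position: [0.4543, -0.5125, 0.2369]
tcp_rot: [0.001, 1.0, 0.0, 0.0]
force: [0.2, 1.3, -0.1]
grip_width: -0.0003
finger_force: 0.0
```

View pics/c6.png

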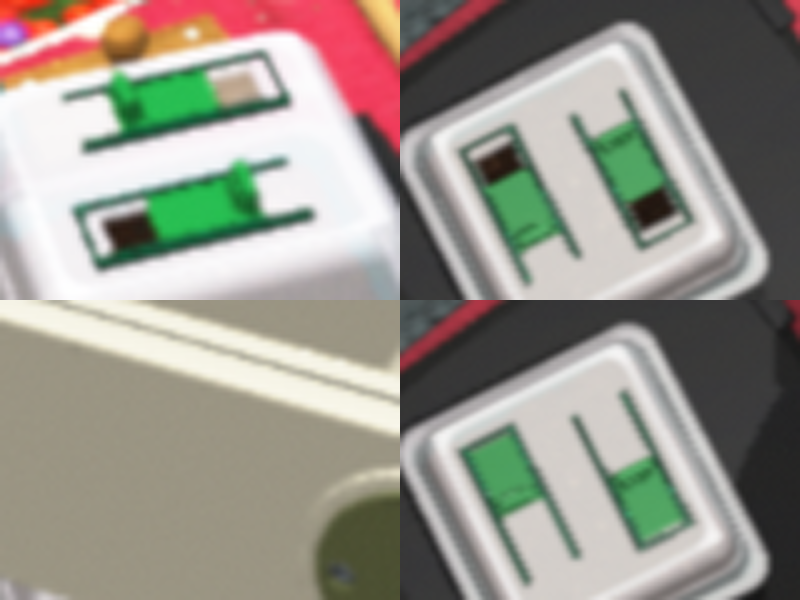

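The final top crop shows both slides at their closed ends and the dome unmoved. There is a faint pale line at the right slide's end, at (672,530), so I'll check the profile numerically.

Run:
```python
from station import r
from h import *
t=r.get_image("top")
w=0.175;ex=np.array([np.cos(w),-np.sin(w)]);ey=np.array([np.sin(w),np.cos(w)]);c=np.array([.5472,-.0377])
def prof(xs,y):
    out=[]
    for x in xs:
        P=[[*(c+ex*x+ey*(y+k)),.1815] for k in np.linspace(-.008,.008,7)];p=proj(t,P).astype(np.float32)
        out.append(cv2.remap(t["frame"],p[:,0].reshape(1,-1),p[:,1].reshape(1,-1),cv2.INTER_LINEAR).mean((0,1)).astype(int).tolist())
    return out
for n,s,y in(("L",1,.042),("R",-1,-.042)):
    print(n)
    for m,v in zip(range(-14,72,2),prof(s*np.arange(-14,72,2)/1000,y)): print(m,v,end=" ")
    print()
```

```text
L
-14 [201, 206, 211] -12 [202, 206, 211] -10 [202, 206, 212] -8 [202, 206, 212] -6 [202, 206, 211] -4 [201, 205, 210] -2 [197, 202, 206] 0 [184, 193, 191] 2 [155, 174, 158] 4 [117, 150, 114] 6 [91, 138, 81] 8 [86, 144, 71] 10 [92, 155, 75] 12 [95, 158, 78] 14 [94, 155, 77] 16 [92, 151, 77] 18 [91, 149, 75] 20 [92, 154, 75] 22 [94, 158, 76] 24 [95, 160, 77] 26 [96, 161, 77] 28 [96, 160, 77] 30 [95, 160, 76] 32 [95, 160, 76] 34 [95, 160, 76] 36 [94, 160, 76] 38 [94, 159, 76] 40 [94, 159, 76] 42 [94, 159, 76] 44 [94, 159, 76] 46 [94, 159, 76] 48 [94, 159, 76] 50 [94, 159, 76] 52 [96, 158, 79] 54 [98, 155, 84] 56 [100, 143, 90] 58 [97, 124, 90] 60 [99, 116, 93] 62 [122, 133, 120] 64 [157, 164, 161] 66 [185, 190, 191] 68 [199, 202, 203] 70 [205, 208, 206] 
R
-14 [201, 205, 210] -12 [201, 205, 210] -10 [201, 206, 211] -8 [201, 205, 211] -6 [201, 206, 211] -4 [201, 205, 210] -2 [198, 204, 207] 0 [189, 198, 196] 2 [166, 186, 169] 4 [135, 175, 130] 6 [112, 169, 99] 8 [100, 163, 83] 10 [88, 149, 71] 12 [77, 133, 61] 14 [73, 127, 58] 16 [74, 129, 58] 18 [82, 140, 65] 20 [91, 153, 73] 22 [96, 160, 77] 24 [98, 163, 79] 26 [98, 163, 80] 28 [98, 164, 80] 30 [98, 164, 80] 32 [98, 164, 80] 34 [98, 164, 80] 36 [98, 164, 80] 38 [98, 164, 81] 40 [99, 164, 81] 42 [99, 165, 81] 44 [99, 165, 82] 46 [99, 165, 82] 48 [99, 165, 82] 50 [100, 165, 83] 52 [104, 168, 89] 54 [115, 170, 102] 56 [128, 169, 121] 58 [130, 156, 125] 60 [122, 140, 117] 62 [126, 138, 123] 64 [150, 158, 152] 66 [178, 183, 184] 68 [194, 198, 203] 70 [200, 204, 209]
```

```bash
python3 -c "
from station import r
print(r.hand_in())"
```

```text
the job is handed in; nothing more can be done
None
```

I pushed both vent slides shut and pressed the rocker to on, then handed the job in at about 18 s of the 64 s. The dome was still in place in the last top view; the right slide showed a faint pale line at its closed end, but it had met firm resistance at 5.7 N, so I took it as shut.

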